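Unload the voicing vise and hold the sprung length stop at its mark

ROBOT

A 6-joint arm with a two-finger parallel gripper is mounted at the origin on the work surface. World frame = base frame: x ahead of the robot, y to its left, z up, the work surface at z = 0. Lengths are in m, angles in rad, forces in N, time in s.
With the tool pointing down it reaches from about 0.35 to 0.8 m from the base axis. Payload 7.3 kg.
Tool frame: the origin (TCP) lies between the finger pads; the fingertips stand 25 mm ahead of it and the grasp point (between the pads) lies 6 mm ahead of it (r.tip_extent is the distance from the TCP to the fingertips, in m); z points along the fingers, y is the line along which they close (so a half turn about z gives the same grasp; the last joint's range is limited). The gripper opens to 85 mm and grips with 20 to 120 N. Pads are 22 mm wide; open, the fingers measure 114 mm over their backs; the gripper's body (76 mm by 85 mm) begins 54 mm behind the grasp point. The pads swing forward as they close: fully open they stand 13 mm farther back than shut.
Start: joints at [-1.286, 0.342, 1.524, -0, 1.275, -0.146], TCP at [0.219, -0.477, 0.256] pointing down, gripper open.
Joint ranges: [-2.53, 2.53], [-0.77, 2.02], [0.04, 2.7], [-1, 4.14], [0.28, 2.66], [-3.11, 3.11]. Speed limits (rad/s): [2.57, 2.57, 3.14, 3.14, 3.14, 3.14].

INTERFACE

Orientations are given as a unit quaternion [x, y, z, w].
In Python, from workcell import r, command_gripper, optics gives the robot as it stands. The module is installed in compiled form; this text tells all that it offers. Calls block until the motion is done:
- r.reach(position, orientation): joint-space move of the TCP to a pose.
- r.move_straight(position, orientation=None, speed=0.15, max_force=None): straight line of the TCP; orientation=None keeps the orientation; speed is the mean speed in m/s. With max_force (N) it stops when the force on the tool has changed by that much, and returns True; else False.
- r.movej(angles): joint-space move.
- command_gripper(opening, force=None): finger opening in m; force is the grip in N (None keeps the last); returns when the fingers have stopped.
- r.hold(seconds).
- r.solve_ik(position, orientation): joint angles nearest the present ones, or None.
- r.read_state(): the state.
- optics.get_image(name): name is "scene" or "top"; returns (picture, depth): 400x640x3 uint8, red, green, blue; 400x640 float32, m along the optical axis (not along the pixel's ray), 0 where there is no reading.
- optics.camera_model(name): a dict with "K" (3x3 intrinsics, pixels), "k1" (the pictures are not rectified: a ray, as slopes to the right and down, at radius r is drawn at 1 + k1 r^2 times it, then the intrinsics apply), "R" (3x3) and "t" (3): a world point X has camera coordinates R X + t. Camera axes: x right, y down, z forward; pixel columns grow to the right and rows downward; lengths in m; the calibration is good to about 2 mm. A picture is of the moment at which its call begins. camera_model takes no time and is no camera call.
A pose or a line that the arm cannot do raises r.PlanningError and nothing moves.
- r.finish_job(): hands the job in; it is judged then, once.
The state is a dict: "time_s": time; "joint_positions": joint angles; "dq": joint speeds; "tau": joint torques, N m; "eef_pos": TCP position; "eef_rot": TCP orientation; "contact_force": force on the tool from outside, world axes, zero at the start; "torque": the same for the moment, N m; "grip_width": finger opening in m; "grip_force": force on a finger pad.
Only numpy, scipy, OpenCV 4.12 (cv2) and the standard library are available. Lean on these libraries where they do the work, as an engineer would, in place of code of your own. Each camera call takes 0.05 s, during which the arm holds its last target. There are 200 camera calls.

TASK

Slide the vise jaw wide open so the finished windway block's foot is free, lift the block out and set it down standing upright in the shallow walnut well, then let go of it. Then, ready for the next tube, pull the sprung length-stop rod out by its wooden grip until the thin pointer under the grip is level with the brass rider that marks the length, and finish while still holding it there: do not let go. Leave the rider, the whistle, the burnisher and the copper offcut where they are.

Things in the scene. Friction and masses are not known exactly. Their poses are not given: they have to be found in the camera images.
- jig: dark steel base plate, 12 mm thick, fixed to the desk, with vise and length stop. Origin at desk level under the middle of the vise seat, z up. The fixed steel jaw (18 x 34 mm, top 40 mm above the desk) is at its +x (face at x = +12 mm), the moving jaw at -x, the stop runs along -y. Plate: x -105 to 45 mm for y -35 to 35 mm, x -40 to 50 mm for y -35 to -300 mm
- jaw (a joint): opening of the moving vise jaw in m: 0 = closed on the block, grows as the jaw slides along the jig's -x, end stop at 0.035. Stiff slide (about 4 N), stays where it is left; 15 mm or more frees the foot. The jaw is a steel bar 34 mm wide (y), 64 mm long, top 40 mm above the desk, its front overhanging the foot of the block
- jaw_handle (a point): centre of the top of the upright wooden handle on the moving jaw: 14 mm (jig x) by 26 mm (jig y), 40 mm tall, from 38 to 78 mm above the desk, 55 mm to the jig's -x side of the seat centre while shut; moves with the jaw
- block: finished rosewood windway block, dark wood, about 70 g, 24 mm (its x) x 44 mm (y) x 66 mm tall, with a toe 8 mm long, 8 mm high along its -x at the foot, under the moving jaw. Origin: centre of the underside of the 24 x 44 part, z up. Starts upright in the vise, underside 12 mm above the desk, axes as the jig's, 38 mm showing above the jaws; cannot be lifted until the jaw is opened
- well: shallow walnut well fixed to the desk, open on top, outside 120 mm (its x) x 100 mm (its y) x 20 mm, walls 5 mm. Origin at desk level at its centre, z up. Its small lid stands open along its +y side, leaning outward, up to about 80 mm above the desk
- well_in (a point): centre of the well's inner floor, 5 mm above the desk; the inner floor is 110 x 90 mm, along the well's axes
- rod: the sprung telescoping rod of the length stop: steel, radius 5 mm, with an upright wooden grip at its end, free to slide along the jig's -y by up to 85 mm. Its inner spring draws it back: about 2.7 N shut, rising 0.9 N per 10 mm (about 9 N at 70 mm). Origin coincides with the jig's origin when the rod is shut (it starts shut), axes as the jig's
- tube_mouth (a point): centre of the mouth of the fixed brass tube the rod slides out of: tube radius 10 mm (end flange 12 mm), axis along the jig's y, 40 mm above the desk, 90 mm long from this mouth back towards the vise
- rod_grip (a point): centre of the top of the wooden grip on the rod, 88 mm above the desk: grip 30 mm (jig x) by 16 mm (jig y) by 56 mm tall, from 32 to 88 mm above the desk; 27 mm clear between it and the tube's end when shut; moves with the rod
- rod_index (a point): tip of the thin brass pointer that sticks out sideways (jig +x) below the rod's grip, in line with the middle of the grip, 34.5 mm above the desk; moves with the rod
- mark (a point): centre of the top of the brass rider, the length mark: 18 mm (jig x) by 10 mm (jig y), 12 mm tall, top 30 mm above the desk, a tight fit on a rail 37 mm to the jig's +x side of the rod's axis. The rod is at its mark when the pointer has the same y as this point in the jig's frame; it starts 40 to 70 mm short of it (the rider lies farther to the jig's -y)
- whistle: bystander: red-painted tin whistle with a black mouthpiece, lying, 300 mm long, leave alone
- burnisher: bystander: bone-handled burnishing tool, lying, 165 mm long, leave alone
- offcut: bystander: copper offcut cylinder, upright, 28 mm across, 35 mm tall, leave alone
Mind the look-alikes: they are no part of the job. There is more than one size of the well; the job needs the larger.

How it is judged:
On the way, in this order (a step that is already met when the one before it is completed fails the run):
1. the vise jaw is open at least 15 mm with the block still in its seat (value of joint jaw above 0.015 m and horizontal distance between block and jig below 0.04 m and height (world z) of block below 0.025 m), for 0.1 s.
2. the block, in the fingers, is brought down upright between the walls of the well (x of block in the frame of well_in between -0.055 and 0.055 m and y of block in the frame of well_in between -0.045 and 0.045 m and z of block in the frame of well_in below 0.02 m and angle between block's own z axis and vertical below 0.3 rad and contact force between the fingers and block above 0.5 N), for 0.05 s.
3. the block stands in the well, let go (z of block in the frame of well_in below 0.006 m and angle between block's own z axis and vertical below 0.12 rad and contact force between the fingers and block below 0.05 N and linear speed of block below 0.02 m/s), for 0.2 s.
At the end, for the whole second after the job is handed in: The fingers hold the rod still with its pointer within 5 mm of the middle of the rider (within the rider's 10 mm width), against the spring; the block stands upright (within 0.12 rad) and still on the floor of the well; the vise jaw is open at least 15 mm (y of rod_index in the frame of mark between -0.005 and 0.005 m and linear speed of rod below 0.01 m/s and contact force between the fingers and rod above 2 N and value of joint jaw above 0.015 m and x of block in the frame of well_in between -0.055 and 0.055 m and y of block in the frame of well_in between -0.045 and 0.045 m and z of block in the frame of well_in below 0.006 m and angle between block's own z axis and vertical below 0.12 rad and linear speed of block below 0.02 m/s); the arm keeps its last pose, push and grip.
It fails at once if the rider that marks the length is shifted more than 4 mm (distance of mark from where it was at the start of the episode above 0.004 m).
It fails at once if the whistle, burnisher or offcut is moved more than 25 mm (distance of any of whistle, burnisher, offcut from where it was at the start of the episode above 0.025 m).
It also fails if it takes over 58 s, if anything falls off the work surface, if the arm or the gripper's body presses on something with over 40 N, if the wrist force passes 120 N, or if a joint passes its speed limit or range.

## Working session

There is one attempt and no reset: what is moved stays moved. The work goes in short steps, each a Python script; the robot and the scene stay as the last script left them, time stands still between calls to the robot, and variables do not carry over. Pictures are saved under pics/ and viewed, at most 10 in all, crops included, and the job is handed in when it is done.

```bash
mkdir -p pics; cat > h.py <<'E'
import numpy as np, cv2
from workcell import r, command_gripper, optics
def cap(n):
    im,d=optics.get_image(n); return im,d,optics.camera_model(n)
def ray(m,uv):
    K=np.array(m["K"]);R=np.array(m["R"]);t=np.array(m["t"])
    q=np.c_[np.atleast_2d(uv).astype(float),np.ones(len(np.atleast_2d(uv)))]@np.linalg.inv(K).T
    D=q[:,:2];s=D.copy()
    for _ in range(30): s=D/(1+m["k1"]*(s**2).sum(1,keepdims=True))
    d=np.c_[s,np.ones(len(s))]@R
    return -R.T@t,d   # d has unit depth
def onz(m,uv,z):
    c,d=ray(m,uv); return c+d*((z-c[2])/d[:,2])[:,None]
def withdepth(m,uv,dep):
    c,d=ray(m,uv); return c+d*np.asarray(dep).reshape(-1,1)
def px(m,X):
    X=np.atleast_2d(X);c=X@np.array(m["R"]).T+np.array(m["t"]);s=c[:,:2]/c[:,2:]
    s=s*(1+m["k1"]*(s**2).sum(1,keepdims=True));K=np.array(m["K"]);return s@K[:2,:2].T+K[:2,2]
E
python3 - <<'E'
from h import *
for n in("scene","top"):
    im,d,m=cap(n); cv2.imwrite(f"pics/{n}0.png",im[:,:,::-1]); np.savez(f"{n}0.npz",im=im,d=d)
    print(n,m["K"],m["k1"],-np.array(m["R"]).T@m["t"],m["R"])
print(r.read_state()["time_s"],r.read_state()["eef_rot"],r.tip_extent)
E
```

```text
scene [[477.82540278   0.         320.51703928]
 [  0.         477.82540278 196.48603198]
 [  0.           0.           1.        ]] -0.03353239947721781 [ 1.33298091 -0.86603191  0.79905782] [[ 0.74806664  0.66339462  0.01743192]
 [ 0.3682349  -0.39309499 -0.8425434 ]
 [-0.55208636  0.63669766 -0.5383463 ]]
top [[367.62581765   0.         324.7046417 ]
 [  0.         367.62581765 196.38917479]
 [  0.           0.           1.        ]] 0.018015057722594645 [ 0.41261512 -0.04256988  0.90955229] [[ 0.14885456 -0.98883953  0.00622178]
 [-0.96351211 -0.1464516  -0.22404538]
 [ 0.22245612  0.02735542 -0.97455885]]
0.1 [ 9.76891809e-01  2.13733261e-01 -5.22008276e-05 -6.96452450e-04] 0.025
```

View pics/top0.png

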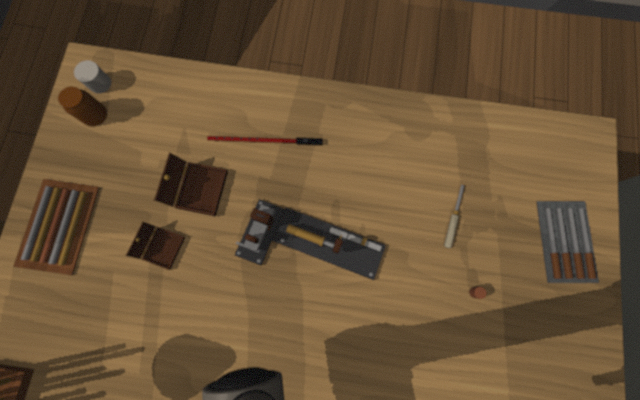

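View pics/scene0.png

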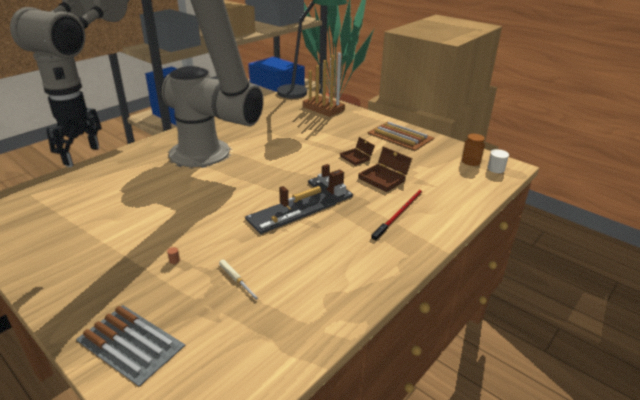

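Look-alikes: the larger well is at top (200,188), with a smaller one at (158,246). The two lined boxes at (60,225) and (568,242) are racks, not wells. The jig is at (310,238). Upright dark wood pieces are the block, the jaw handle and the rod grip, so I'll check those in close crops.

```bash
python3 - <<'E'
import cv2
t=cv2.imread("pics/top0.png")[140:290,120:400]; s=cv2.imread("pics/scene0.png")[130:240,235:425]
t=cv2.resize(t,None,fx=2.8,fy=2.8,interpolation=cv2.INTER_CUBIC)
cv2.imwrite("pics/tc.png",cv2.convertScaleAbs(t,alpha=1.8,beta=15))
s=cv2.resize(s,None,fx=4.2,fy=4.2,interpolation=cv2.INTER_CUBIC)
cv2.imwrite("pics/sc.png",cv2.convertScaleAbs(s,alpha=1.8,beta=15))
E
```

```text
(no output)
```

View pics/tc.png

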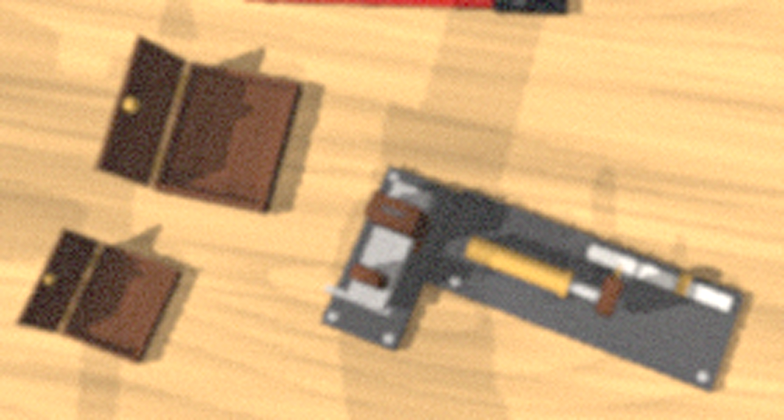

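View pics/sc.png

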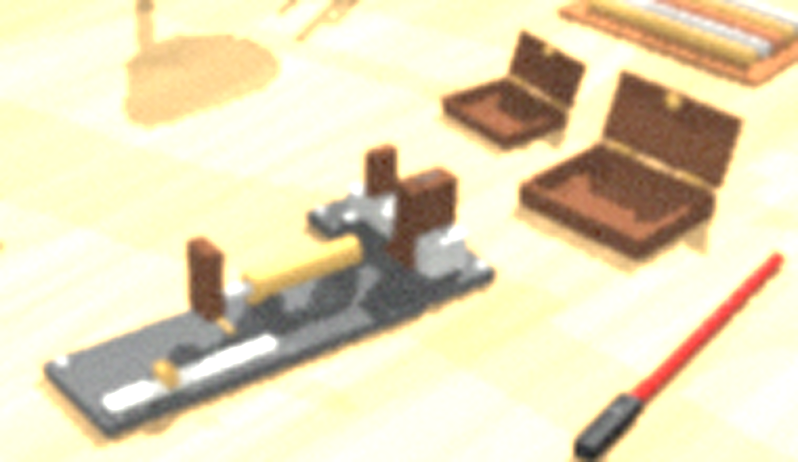

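The crops show the rosewood block at the vise (top ≈(261,216)), jaw handle (251,238), grip (338,244) and rider (364,241). The larger well is at (203,189), with its lid to image left. Now measuring these.

```bash
python3 - <<'E'
from h import *
from scipy.optimize import least_squares
m=optics.camera_model("top");f=np.load("top0.npz");d=f["d"];im=f["im"]
v,u=np.mgrid[0:400,0:640];P=withdepth(m,np.c_[u.ravel(),v.ravel()],d.ravel()).reshape(400,640,3)
z=P[:,:,2]
print("desk z",np.median(z[270:290,200:300]),"std",z[270:290,200:300].std())
def comps(mask,lo=6):
    n,l,s,c=cv2.connectedComponentsWithStats(mask.astype(np.uint8))
    for i in range(1,n):
        if s[i,4]>=lo: print(s[i],c[i].round(1),np.median(P[l==i],0).round(4),P[l==i].mean(0).round(4))
box=np.zeros((400,640),bool);box[195:285,230:390]=1
print("tall");comps(box&(z>.062))
print("mid");comps(box&(z>.03)&(z<.062))
# corners
c=np.array([[390,170],[740,288],[712,388],[395,348],[324,322]])/2.8+[120,140]
W=onz(m,c,.012)[:,:2]
J=np.array([[45,35],[50,-300],[-40,-300],[-105,-35],[-105,35]])/1000
def T(p,J): c,s=np.cos(p[2]),np.sin(p[2]);return J@np.array([[c,s],[-s,c]])+p[:2]
q=least_squares(lambda p:(T(p,J)-W).ravel(),[.45,.1,0]);print("jig",q.x,(T(q.x,J)-W).round(4))
for nm,x,h in (("block",(0,0),.078),("handle",(-.055,0),.078)):
    w=T(q.x,np.array([x]))[0];print(nm,w,px(m,[*w,h]))
for nm,p,h in(("block",(395,212),.078),("handle",(366,272),.078),("grip",(613,286),.088),("mark",(684,281),.030)):
    w=onz(m,np.array(p)/2.8+[120,140],h)[0];c_,s_=np.cos(q.x[2]),np.sin(q.x[2]);e=w[:2]-q.x[:2]
    print(nm,w,"jig",(c_*e[0]+s_*e[1],-s_*e[0]+c_*e[1]))
wc=np.array([[190,62],[303,82],[268,212],[153,187]])/2.8+[120,140]
ww=onz(m,wc,.02);print("well",ww,ww.mean(0));print(np.linalg.norm(np.diff(ww,axis=0),axis=1))
E
```

```text
desk z 0.0002832748625000159 std 0.07582561727359424
tall
[250 208  21  17 220] [260.1 215.8] [0.5349 0.1196 0.0778] [0.5341 0.1189 0.0847]
[245 234  13   9  78] [250.7 238. ] [0.4822 0.1319 0.0774] [0.4822 0.1319 0.0763]
[332 238  12  15 101] [337.2 245. ] [ 0.4941 -0.0633  0.0875] [ 0.4931 -0.063   0.103 ]
mid
[244 205  30  46 462] [258.8 229.1] [0.5075 0.1241 0.04  ] [0.509  0.1246 0.0405]
[286 224  48  24 420] [307.5 235.5] [0.5102 0.0076 0.0474] [0.5102 0.0077 0.046 ]
[362 238   5   3   8] [364.2 239. ] [ 0.5238 -0.1274  0.0311] [ 0.524  -0.1268  0.0312]
[332 251   7   3   7] [335.  252.1] [ 0.4813 -0.0615  0.045 ] [ 0.4815 -0.0618  0.0476]
jig [ 0.53604387  0.12079193 -0.20304993] [[ 0.0051  0.0037]
 [ 0.     -0.005 ]
 [-0.0003 -0.0009]
 [-0.0032 -0.0009]
 [-0.0017  0.0032]]
block [0.53604387 0.12079193] [[259.92368705 215.36663593]]
handle [0.48217378 0.1318831 ] [[250.57854622 237.91466344]]
block [0.53564291 0.11804763 0.078     ] jig (np.float64(0.00016069482679705093), np.float64(-0.002768776605803146))
handle [0.48393039 0.1319192  0.078     ] jig (np.float64(-0.053286760868726434), np.float64(0.0003895915174853184))
grip [ 0.50142265 -0.06643602  0.088     ] jig (np.float64(0.0038459710869510194), np.float64(-0.1903631875325277))
mark [ 0.52098503 -0.12744899  0.03      ] jig (np.float64(0.03531018824434342), np.float64(-0.24617780782127527))
well [[0.65147041 0.33713059 0.02      ]
 [0.64840256 0.23303069 0.02      ]
 [0.52768907 0.23861584 0.02      ]
 [0.53446819 0.34246147 0.02      ]] [0.59050756 0.28780965 0.02      ]
[0.10414509 0.12084262 0.10406667]
```

Measurements agree with the given sizes: block and handle tops ≈0.078 m, grip ≈0.0875 m, well edges 120 × 104 mm. I take the jig at (0.536, 0.120) with yaw −0.207 and the well at (0.590, 0.286) with yaw −0.04. First I open the jaw.

```bash
cat >> h.py <<'E'
O=np.array([.536,.1197]);TH=-.207
ex=np.array([np.cos(TH),np.sin(TH)]);ey=np.array([-np.sin(TH),np.cos(TH)])
def J(x,y,z): return [*(O+x*ex+y*ey),z]
def q(phi): return [np.cos(phi/2),np.sin(phi/2),0,0]
PX=TH+np.pi/2   # fingers close along jig x
E
python3 - <<'E'
from h import *
for n,p,ph in(("h",J(-.055,0,.073),PX),("h2",J(-.055,0,.073),PX-np.pi),("well",[.59,.286,.07],PX+.167),("well2",[.59,.286,.07],PX+.167-np.pi),("rod",J(0,-.19,.08),TH),("rod2",J(0,-.19,.08),TH+np.pi)):
    s=r.solve_ik(p,q(ph));print(n,None if s is None else np.round(s,2))
E
```

```text
h [ 0.11  0.53  1.82 -0.    0.8   0.32]
h2 [ 0.11  0.53  1.82 -0.    0.8  -2.82]
well [ 0.33  0.76  1.35 -0.    1.04  0.37]
well2 [ 0.33  0.76  1.35 -0.    1.04 -2.77]
rod [-0.29  0.52  1.81 -0.    0.82  1.49]
rod2 [-0.29  0.52  1.81 -0.    0.82 -1.65]
```

```bash
python3 - <<'E'
from h import *
r.reach(J(-.055,0,.16),q(PX))
command_gripper(.034,40)
print(r.move_straight(J(-.055,0,.073),max_force=15))
command_gripper(.0,40); s=r.read_state(); print(s["grip_width"],s["grip_force"],s["contact_force"])
print(r.move_straight(J(-.087,0,.073),speed=.06,max_force=40))
print(r.read_state()["contact_force"],r.read_state()["eef_pos"],J(-.087,0,.073))
command_gripper(.034)
r.move_straight(J(-.087,0,.17),speed=.25)
r.reach(J(-.12,-.05,.25),q(PX))
for n in("top","scene"):
    im,d,m=cap(n); np.savez(f"{n}1.npz",im=im,d=d)
    c=im[190:290,220:400] if n=="top" else im[130:240,235:425]
    cv2.imwrite(f"pics/{n}1.png",cv2.convertScaleAbs(cv2.resize(c[:,:,::-1],None,fx=4,fy=4,interpolation=2),alpha=1.6))
print(r.read_state()["time_s"])
E
```

```text
False
0.01346878848089194 40.184399485588074 [-0.74882381  0.05727051  5.96060185]
False
[0.81699181 2.12217784 9.19414773] [0.4514322  0.13797921 0.0741157 ] [np.float64(0.45085728536556724), np.float64(0.137580663988777), 0.073]
6.2167
```

View pics/scene1.png

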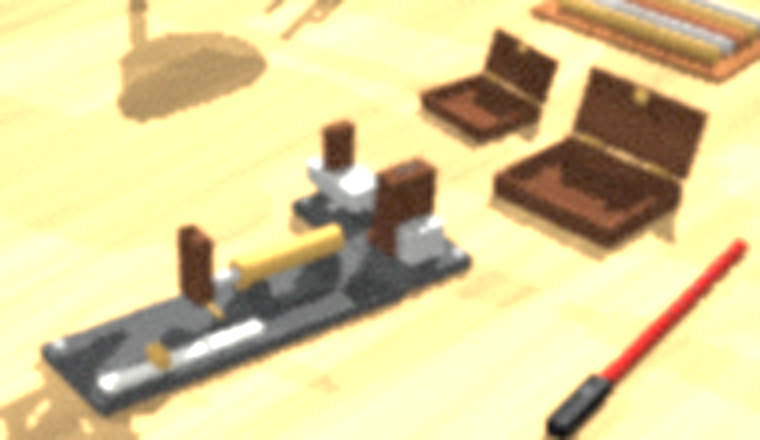

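The jaw is clearly open and the block is still in its seat. The pointer tip is at scene (289.5,208) and the rider at (274.5,217.5). Next: lift the block and place it.

```bash
python3 - <<'E'
from h import *
r.reach(J(0,0,.16),q(PX)); command_gripper(.045,40)
print(r.move_straight(J(0,0,.070),max_force=15))
command_gripper(0,40); s=r.read_state(); print(s["grip_width"],s["grip_force"],s["contact_force"])
r.move_straight(J(0,0,.090),speed=.06); print(r.read_state()["grip_width"])
r.move_straight(J(0,0,.18),speed=.15)
W=[.592,.284]; QW=q(PX+.167)
r.reach([*W,.18],QW)
r.move_straight([*W,.085],speed=.15)
print(r.move_straight([*W,.0575],speed=.03,max_force=5))
s=r.read_state(); print(s["eef_pos"],s["contact_force"],s["grip_width"])
r.hold(.2)
im,d,m=cap("scene"); cv2.imwrite("pics/s2.png",cv2.convertScaleAbs(cv2.resize(im[80:240,235:455,::-1],None,fx=3.5,fy=3.5,interpolation=2),alpha=1.6))
print(s["time_s"])
E
```

```text
False
0.02345343904156199 41.61612689495087 [0.3499226  0.26067235 5.75631721]
0.023115035714073844
True
[0.59208072 0.28392814 0.06415132] [-0.84337643 -0.65241494  4.13334906] 0.023447953173768504
11.6417
```

View pics/s2.png

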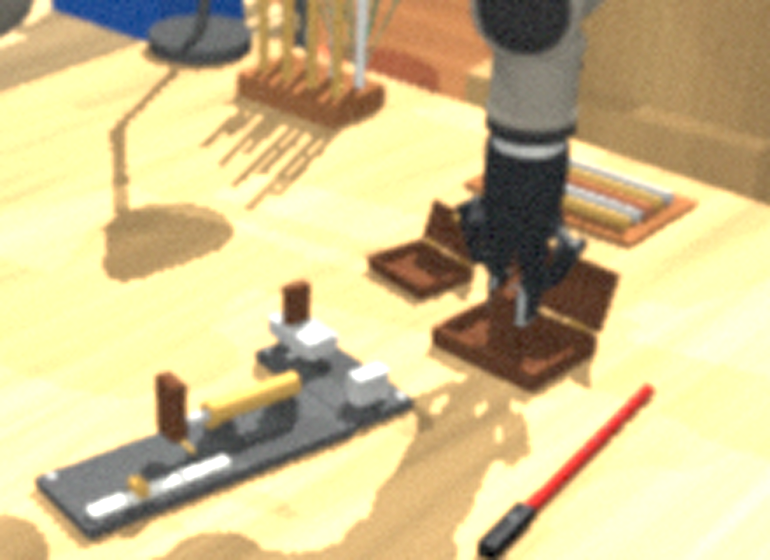

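The block is inside the well and touched the floor at the expected height. Release it, verify, and measure the pointer and rider.

```bash
python3 - <<'E'
from h import *
W=[.592,.284]
r.hold(.2); command_gripper(.045); r.hold(.3)
r.move_straight([*W,.16],speed=.15)
r.reach(J(-.1,-.19,.2),q(TH)); command_gripper(.032,60)
def jf(p): e=p[:2]-O; return np.round([e@ex,e@ey,p[2]],4)
imt,d,m=cap("top"); v,u=np.mgrid[0:400,0:640];P=withdepth(m,np.c_[u.ravel(),v.ravel()],d.ravel()).reshape(400,640,3)
k=(P[:,:,2]>.06)&(P[:,:,2]<.09)&(abs(P[:,:,0]-.592)<.04)&(abs(P[:,:,1]-.284)<.04); print("block top",np.median(P[k],0),k.sum(),P[k][:,2].std())
im,d2,ms=cap("scene"); np.savez("s3.npz",im=im,d=d2)
hsv=cv2.cvtColor(im,cv2.COLOR_RGB2HSV); cr=np.zeros(hsv.shape[:2],np.uint8); cr[196:228,255:305]=1
print("uv",[(a,jf(onz(ms,a,z)[0])) for a,z in(((289.5,208),.0345),((274.5,217.5),.030))])
y=(hsv[:,:,0]>12)&(hsv[:,:,0]<32)&(hsv[:,:,1]>110)&(cr>0)
n,l,s,c=cv2.connectedComponentsWithStats(y.astype(np.uint8))
for i in range(1,n):
    if s[i,4]>3: print(s[i],c[i],jf(onz(ms,c[i],.027)[0]))
o=cv2.resize(im[185:235,250:320,::-1],None,fx=10,fy=10,interpolation=0); cv2.imwrite("pics/s3.png",cv2.convertScaleAbs(o,alpha=1.6))
print(r.read_state()["time_s"])
E
```

```text
block top [0.58987229 0.28324139 0.0705754 ] 209 0.002686612557599345
uv [((289.5, 208), array([ 0.0276, -0.1862,  0.0345])), ((274.5, 217.5), array([ 0.0375, -0.2429,  0.03  ]))]
[255 196  27  15 250] [266.36  201.256] [-0.0506 -0.2163  0.027 ]
[287 196   4   3   7] [288.         196.57142857] [-0.0355 -0.1501  0.027 ]
[293 196  12   6  40] [298.2   197.725] [-0.0127 -0.1287  0.027 ]
[284 204   6   5   8] [286.375 205.5  ] [ 0.0021 -0.1804  0.027 ]
[272 216   5   6  22] [274.22727273 218.36363636] [ 0.037  -0.2436  0.027 ]
[281 218  24  10 104] [295.69230769 223.72115385] [ 0.0926 -0.2089  0.027 ]
15.3417
```

View pics/s3.png

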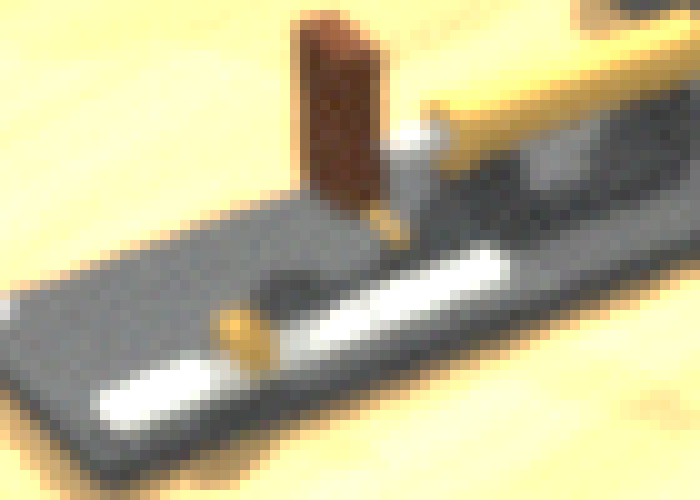

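The block stands: its top is at 0.0706 m against 0.071 expected. The pointer is at (290,209) and the rider at (274.3,218), so the pull is about 57 mm, and the top view agrees. Grip the rod and pull.

```bash
python3 - <<'E'
from h import *
r.reach(J(.001,-.188,.15),q(TH))
print(r.move_straight(J(.001,-.188,.081),max_force=15))
command_gripper(0,70); s=r.read_state(); print(s["grip_width"],s["grip_force"],s["contact_force"])
def jy(): e=r.read_state()["eef_pos"][:2]-O; return np.round([e@ex,e@ey],4)
print(jy()); print(r.move_straight(J(.001,-.188-.057,.081),speed=.05,max_force=40)); r.hold(.3)
s=r.read_state(); print(jy(),s["contact_force"],s["grip_width"])
im,d2,ms=cap("scene"); np.savez("s4.npz",im=im)
o=cv2.resize(im[185:235,240:310,::-1],None,fx=10,fy=10,interpolation=0); cv2.imwrite("pics/s4.png",cv2.convertScaleAbs(o,alpha=1.8))
print(s["time_s"])
E
```

```text
False
0.014867007751371534 69.19671177864075 [0.15811057 1.93851553 6.91470383]
[ 0.0017 -0.1878]
False
[ 0.0012 -0.2438] [-0.94523403  7.82853377  8.75947008] 0.014774183375908693
18.35
```

View pics/s4.png

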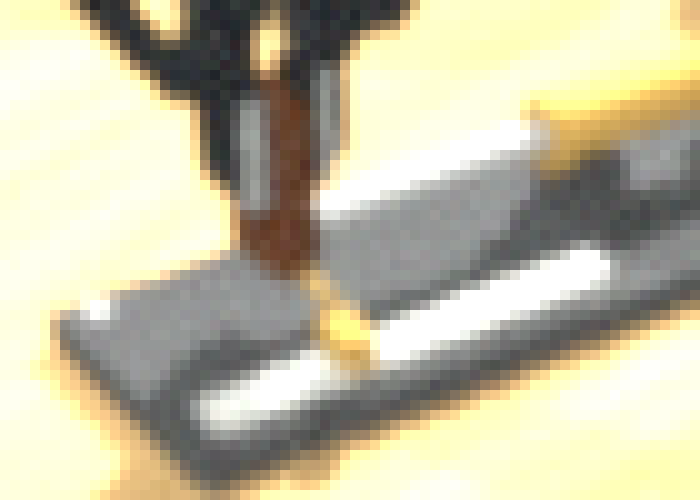

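The rod is out, and the pointer (312–333, crop y 275–310, so ≈(272,214)) runs into the rider at (274.5,218). One numerical check of the pointer line against the rider.

```bash
python3 - <<'E'
from h import *
ms=optics.camera_model("scene")
im=np.load("s4.npz")["im"];hsv=cv2.cvtColor(im,cv2.COLOR_RGB2HSV).astype(int)
print("off=240,185 crop coords (x10)")
for dy in(-.005,0,.005):
    print(dy,[((px(ms,J(x,-.2432+dy,.0345))[0]-[239.5,184.5])*10).round(0).tolist() for x in(.015,.022,.0276)])
c=[((px(ms,J(.037+a,-.2432+b,.03))[0]-[239.5,184.5])*10).round(0).tolist() for a in(-.009,.009) for b in(-.005,.005)];print("rider top corners",c)
for v in range(210,223): print(v,[ "Y" if 12<h<32 and s>90 else "." for h,s,_ in hsv[v,268:282]],)
v0=np.load("s3.npz")["im"];h3=cv2.cvtColor(v0,cv2.COLOR_RGB2HSV).astype(int)
print("before")
for v in range(210,223): print(v,"".join("Y" if 12<h<32 and s>90 else "." for h,s,_ in h3[v,268:282]))
print("pointer before")
for v in range(202,213): print(v,"".join("Y" if 12<h<32 and s>90 else "." for h,s,_ in h3[v,282:296]))
E
```

```text
off=240,185 crop coords (x10)
-0.005 [[291.0, 285.0], [304.0, 297.0], [315.0, 306.0]]
0 [[306.0, 280.0], [319.0, 291.0], [330.0, 300.0]]
0.005 [[321.0, 274.0], [334.0, 285.0], [345.0, 295.0]]
rider top corners [[316.0, 320.0], [346.0, 308.0], [350.0, 351.0], [381.0, 339.0]]
210 ['.', '.', '.', '.', '.', '.', '.', '.', '.', '.', '.', '.', '.', '.']
211 ['Y', '.', 'Y', '.', '.', '.', '.', '.', '.', '.', '.', '.', '.', '.']
212 ['.', 'Y', 'Y', 'Y', '.', '.', '.', '.', '.', '.', '.', '.', '.', '.']
213 ['.', '.', 'Y', 'Y', 'Y', '.', '.', '.', '.', '.', '.', '.', '.', '.']
214 ['.', '.', '.', '.', 'Y', '.', '.', '.', '.', '.', '.', '.', '.', '.']
215 ['.', '.', '.', '.', 'Y', 'Y', 'Y', '.', '.', '.', '.', '.', '.', '.']
216 ['.', '.', '.', '.', 'Y', 'Y', 'Y', 'Y', '.', '.', '.', '.', '.', '.']
217 ['.', '.', '.', '.', 'Y', 'Y', 'Y', 'Y', 'Y', '.', '.', '.', '.', '.']
218 ['.', '.', '.', 'Y', 'Y', 'Y', 'Y', 'Y', 'Y', '.', '.', '.', '.', '.']
219 ['.', '.', '.', '.', 'Y', 'Y', 'Y', 'Y', 'Y', '.', '.', '.', '.', '.']
220 ['.', '.', '.', '.', '.', 'Y', 'Y', 'Y', 'Y', '.', '.', '.', '.', '.']
221 ['.', '.', '.', '.', '.', '.', 'Y', 'Y', 'Y', '.', '.', '.', '.', '.']
222 ['.', '.', '.', '.', '.', '.', '.', '.', '.', '.', '.', '.', '.', '.']
before
210 ..............
211 ..............
212 ..............
213 ..............
214 ..............
215 ..............
216 ....YYYY......
217 ....YYYYY.....
218 ....YYYYY.....
219 ....YYYYY.....
220 .....YYYY.....
221 ......YYY.....
222 ..............
pointer before
202 .............Y
203 ..............
204 ..YY..........
205 ...YYY........
206 ....YYY.......
207 .....YYY......
208 .......Y......
209 .......YY.....
210 ..............
211 ..............
212 ..............
```

The pointer line lies within about 1–1.5 mm of the rider's middle, on the short side. I'll pull 1 mm more and hand in.

```bash
python3 - <<'E'
from h import *
r.move_straight(J(.001,-.246,.081),speed=.02); r.hold(.5)
s=r.read_state(); e=s["eef_pos"][:2]-O; print(e@ey,s["grip_force"],s["contact_force"],s["time_s"])
print(r.finish_job())
E
```

```text
-0.24480017849670635 69.5375669002533 [-0.98374935  8.01672271  8.56270034] 19.15
the job is handed in; nothing more can be done
None
```

I handed the job in at 19 s, with no verdict returned: the jaw is open about 32 mm, the block stands released in the larger well, and the gripper is still holding the rod with its pointer within about 1–2 mm of the rider's middle by my measurements.

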